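Tap the clamp wedge home to lock the vial block

TASK

The white vial block on the bench is to be locked in its blue cradle by an orange wedge that is so far only started in its slot. Pick up the mallet and tap the wedge's black end with it until the wedge is fully home against the stop at the end of the slot: use at least two short taps, not one long push, drawing the mallet clear of the wedge after a tap that leaves it still well short of home. Touch the wedge only with the mallet, then lay the mallet flat on its green mat with the head on the mat, and leave the amber jars, beaker and carton standing where they are.

Things in the scene. Friction and masses are not known exactly. Their poses are not given: they have to be found in the camera images.
- cradle: Clamp cradle fixed to the bench: base plate 160 x 160 x 14 mm, origin under its centre, z up. The wedge is driven along its +y. Its slot, open above and at -y, runs between a blue wall (x -76 to -60 mm, y from -80, 44 mm high) and a dark jaw (x -45 to -11, y -60 to 10, 44 mm high), up to a blue stop at y = +51 mm. White vial block: x -8 to 70, y -65 to 65 mm, 78 mm high with its vials.
- slot_end (a point): Point on the face of the stop at the end of the slot where the wedge's nose arrives, 30 mm above the bench; axes as the cradle's. Fully home: wedge_nose is at this point.
- wedge_nose (a point): Centre of the nose of the loose orange wedge, 16 mm above its underside; y points forward. Blade 135 mm long, 28 high, 8 thick at the nose, 28 at the back, tapered on its +x side, 80 g. It starts straight in the slot, 28 to 36 mm short of the stop, and stays where it is left; pushing takes about 1 to 8 N, more once the jaw moves, until it meets the stop.
- wedge_strike (a point): Centre of the flat rear face, to be struck, of the wedge's black head (36 mm wide, 32 high, 12 thick), 147 mm behind wedge_nose, 30 mm above the bench; y points forward. Behind and below it is only the bench; when home the face is still 16 mm outside the base plate.
- jaw (a joint): Slide of the clamp jaw towards the vial block, m: 0 = open, about 0.0035 when the wedge is home.
- mallet_head (a point): Centre of the loose mallet's head: black block with yellow striking faces, 46 (x) x 96 (y) x 50 (z) mm: the striking faces lie 48 mm either side along its y. The handle points to its -x. It lies flat on the mat, z up, about 0.3 kg, centre of mass about 13 mm from here towards the handle.
- mallet_grip (a point): Point on the middle of the mallet's wooden handle, 48 mm from mallet_head along -x, at half height (25 mm above the mallet's underside); axes as the head's. The handle is 24 x 24 mm in section and runs from 23 mm to 153 mm from the head's centre.
- mat: Thin green mat fixed to the bench, 220 (x) x 180 (y) x 3 mm, origin at the centre of its underside.
- amber1: Amber reagent jar, 42 mm diameter, 75 mm high, standing; origin under its centre. Leave alone.
- amber2: Amber reagent jar like amber1. Leave alone.
- amber3: Amber reagent jar like amber1. Leave alone.
- beaker: Glass beaker, 68 mm diameter, 85 mm high, standing; origin under its centre. Leave alone.
- carton: White carton, 100 x 70 x 55 mm; origin under its centre. Leave alone.
Not all that is in view belongs to the job. Several things look just like the part that bears mallet_head: the one meant starts farthest from the robot's base.

How it is judged:
By the outcome, as a careful person would: the job done as asked, in the order asked, and still so for the second after the job is handed in, with the robot touching nothing.
It also fails if it takes over 45 s, if anything falls off the work surface, if the arm or the gripper's body presses on something with over 40 N, if the wrist force passes 120 N, or if a joint passes its speed limit or range.

ROBOT

A 6-joint arm with a two-finger parallel gripper is mounted at the origin on the work surface. World frame = base frame: x ahead of the robot, y to its left, z up, the work surface at z = 0. Lengths are in m, angles in rad, forces in N, time in s.
With the tool pointing down it reaches from about 0.325 to 0.775 m from the base axis. Payload 9.3 kg.
Tool frame: the origin (TCP) lies midway between the tips of the shut fingers; the grasp point (between the pads) lies 19 mm behind it; z points along the fingers, y is the direction in which the jaws open and shut (so a half turn about z gives the same grasp; the last joint's range is limited). The gripper opens to 85 mm and grips with 20 to 120 N. Pads are 22 mm wide; open, the fingers measure 114 mm over their backs; the gripper's body (76 mm by 85 mm) begins 54 mm behind the grasp point. The pads swing forward as they close: fully open they stand 13 mm farther back than shut.
Start: joints at [-1.461, 0.259, 0.021, 1.334, 0, 1.418], TCP at [0.143, -0.531, 0.231] pointing down, gripper open.
Joint ranges: [-3.04, 3.04], [-0.91, 1.82], [-1.04, 1.36], [-1.92, 1.95], [-1.52, 1.45], [-3.14, 3.14]. Speed limits (rad/s): [2.22, 2.22, 2.79, 3.14, 3.14, 3.14].

INTERFACE

Orientations are given as a 3x3 rotation matrix whose columns are the frame's x, y, z axes.
In Python, from station import bot gives the robot as it stands. The module is installed in compiled form; this text tells all that it offers. Calls block until the motion is done:
- bot.move_pose(position, orientation): joint-space move of the TCP to a pose.
- bot.move_linear(position, orientation=None, velocity=0.15, until_force=None): straight line of the TCP; orientation=None keeps the orientation; velocity is the mean speed in m/s. With until_force (N) it stops when the force on the tool has changed by that much, and returns True; else False.
- bot.goto_joints(angles): joint-space move.
- bot.gripper_open() and bot.gripper_close(): open the fingers fully, or close them until they stop; the grip force is fixed at half the most.
- bot.sleep(seconds).
- bot.solve_ik(position, orientation): joint angles nearest the present ones, or None.
- bot.get_image(name): name is "side" or "top"; returns the picture (480x640x3 uint8, blue, green, red); there is no depth.
- bot.get_calibration(name): a dict with "vertical_fov" (degrees; the focal length in pixels is half the picture's height over the tangent of half this angle, whatever the lens; pixels are square), "cx", "cy" (the principal point, pixels), "dist" ([k1, k2, p1, p2, k3] as OpenCV has them; the pictures are not rectified), "cam_to_world" (4x4, takes a point from camera to world coordinates). Camera axes: x right, y down, z forward; pixel columns grow to the right and rows downward; lengths in m; the calibration is good to about 2 mm. A picture is of the moment at which its call begins. get_calibration takes no time and is no camera call.
A pose or a line that the arm cannot do raises bot.IKError and nothing moves.
- bot.close_job(): hands the job in, once; it reports no verdict.
Readings, each from a call of its own:
- bot.read_clock(): time.
- bot.read_joint_positions(): joint angles.
- bot.read_joint_velocities(): joint speeds.
- bot.read_joint_efforts(): joint torques, N m.
- bot.read_eef_pos(): TCP position.
- bot.read_tool_rot(): TCP orientation.
- bot.read_wrist_force(): force on the tool from outside, world axes, zero at the start.
- bot.read_ft_torque(): the same for the moment, N m.
- bot.read_width(): finger opening in m.
Only numpy, scipy, OpenCV 4.12 (cv2) and the standard library are available. Lean on these libraries where they do the work, as an engineer would, in place of code of your own. Each camera call takes 0.05 s, during which the arm holds its last target. There are 200 camera calls.

## Working session

There is one attempt and no reset: what is moved stays moved. The work goes in short steps, each a Python script; the robot and the scene stay as the last script left them, time stands still between calls to the robot, and variables do not carry over. Pictures are saved under pics/ and viewed, on a budget of 10 in all, crops included, one or two more only if the job needs it, and the job is handed in when it is done.

```bash
mkdir -p pics; cat > h.py <<'E'
import numpy as np, cv2
from station import bot
def cal(n):
    c=bot.get_calibration(n); f=240/np.tan(np.radians(c["vertical_fov"])/2)
    K=np.array([[f,0,c["cx"]],[0,f,c["cy"]],[0,0,1]]); return K,np.array(c["dist"],float),np.array(c["cam_to_world"])
def onplane(n,px,z):
    K,d,T=cal(n); p=cv2.undistortPoints(np.array(px,float).reshape(-1,1,2),K,d).reshape(-1,2)
    r=np.c_[p,np.ones(len(p))]@T[:3,:3].T; o=T[:3,3]
    return o+r*((z-o[2])/r[:,2])[:,None]
def project(n,P):
    K,d,T=cal(n); W=np.linalg.inv(T); P=np.array(P,float).reshape(-1,3)
    return cv2.projectPoints(P,cv2.Rodrigues(W[:3,:3])[0],W[:3,3],K,d)[0].reshape(-1,2)
E
python3 - <<'E'
from h import *
for n in("top","side"):
    cv2.imwrite(f"pics/{n}0.png",bot.get_image(n)); print(cal(n))
print(bot.read_tool_rot(),bot.read_clock())
E
```

```text
(array([[498.91462219,   0.        , 309.23751191],
       [  0.        , 498.91462219, 234.27721329],
       [  0.        ,   0.        ,   1.        ]]), array([-0.06761479,  0.        ,  0.        ,  0.        ,  0.        ]), array([[-0.00284556, -0.99810572,  0.06145624,  0.43715421],
       [-0.99978649,  0.00409739,  0.020253  ,  0.03174216],
       [-0.02046644, -0.06138549, -0.99790428,  1.07148978],
       [ 0.        ,  0.        ,  0.        ,  1.        ]]))
(array([[595.88479535,   0.        , 320.29789012],
       [  0.        , 595.88479535, 247.85773497],
       [  0.        ,   0.        ,   1.        ]]), array([-0.08811122,  0.        ,  0.        ,  0.        ,  0.        ]), array([[-0.84015252, -0.32137873,  0.43687465, -0.03623502],
       [-0.54228025,  0.51072048, -0.6671557 ,  0.8401001 ],
       [-0.00871118, -0.79742103, -0.60336043,  0.77986583],
       [ 0.        ,  0.        ,  0.        ,  1.        ]]))
[[ 9.65671507e-01  2.59766280e-01 -1.41364156e-04]
 [ 2.59766260e-01 -9.65670777e-01  1.20022603e-03]
 [ 1.75267018e-04 -1.19574572e-03 -9.99999270e-01]] 0.1
```

View pics/top0.png

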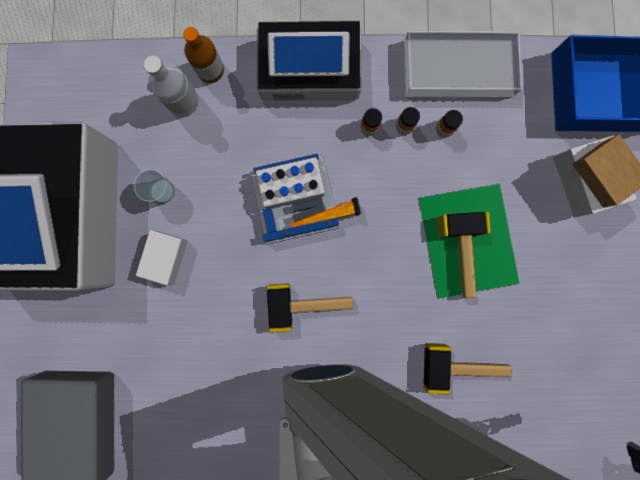

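View pics/side0.png

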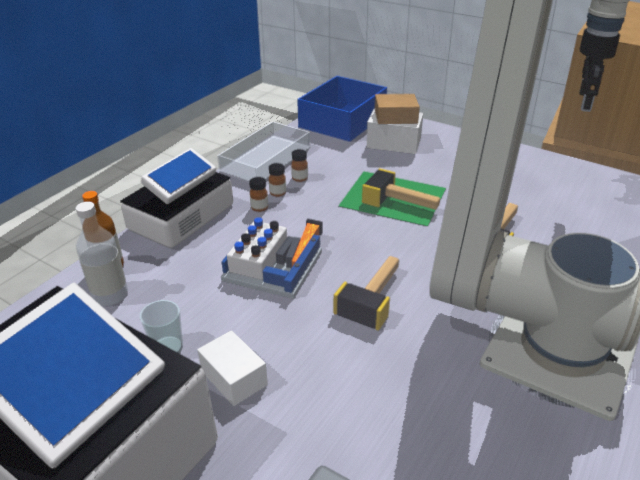

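The side view shows the same scene: cradle at about (275,255), mat mallet at (380,190). Three mallets could be taken for the right one: top view (466,223) on the mat, (280,307) and (438,369). The mat mallet is highest in the picture, so it is farthest from the base, and it is the one I choose. I'll check it in a crop and measure.

```bash
python3 - <<'E'
from h import *
im=cv2.imread("pics/top0.png"); hsv=cv2.cvtColor(im,cv2.COLOR_BGR2HSV)
c=im[140:310,240:530]; a=cv2.resize(c,(800,469),interpolation=cv2.INTER_CUBIC); cv2.imwrite("pics/crop1.png",a)
def blobs(name,lo,hi,roi,z,minA=15):
    m=cv2.inRange(hsv,lo,hi); k=np.zeros_like(m); x0,y0,x1,y1=roi; k[y0:y1,x0:x1]=m[y0:y1,x0:x1]
    for q in cv2.findContours(k,cv2.RETR_EXTERNAL,cv2.CHAIN_APPROX_NONE)[0]:
        if cv2.contourArea(q)<minA: continue
        b=cv2.boxPoints(cv2.minAreaRect(q)); w=onplane("top",b,z)[:,:2]
        print(name,cv2.contourArea(q),b.round(1).tolist(),"\n  W",(w*1000).round(0).tolist(),"ctr",(w.mean(0)*1000).round(1),"len",[round(float(np.linalg.norm(w[i]-w[i-1])*1000)) for i in(1,2)])
mr=(425,200,510,305)
blobs("yellow",(22,150,80),(35,255,255),mr,.053)
blobs("wood",(8,60,90),(21,200,255),mr,.040)
blobs("black",(0,0,0),(180,255,60),mr,.053,100)
blobs("mat",(45,100,50),(75,255,255),(400,170,540,310),.003,500)
wr=(250,145,370,250)
blobs("blue",(100,120,60),(125,255,255),wr,.044)
blobs("orange",(8,180,120),(22,255,255),wr,.044)
blobs("black",(0,0,0),(180,255,50),(335,190,370,222),.046)
E
```

```text
yellow 56.5 [[442.5, 214.10000610351562], [446.20001220703125, 213.8000030517578], [447.8999938964844, 234.89999389648438], [444.29998779296875, 235.1999969482422]] 
  W [[540.0, -221.0], [541.0, -228.0], [497.0, -231.0], [497.0, -224.0]] ctr [ 518.8 -226.1] len [8, 43]
yellow 54.0 [[484.79998779296875, 212.0], [488.3999938964844, 211.6999969482422], [490.5, 232.89999389648438], [486.8999938964844, 233.1999969482422]] 
  W [[544.0, -308.0], [545.0, -316.0], [501.0, -319.0], [501.0, -312.0]] ctr [ 522.7 -313.8] len [7, 44]
wood 570.0 [[460.29998779296875, 235.5], [470.8999938964844, 234.8000030517578], [475.3999938964844, 296.8999938964844], [464.79998779296875, 297.70001220703125]] 
  W [[497.0, -260.0], [498.0, -283.0], [370.0, -289.0], [369.0, -267.0]] ctr [ 433.4 -274.8] len [22, 128]
black 969.0 [[437.1000061035156, 214.89999389648438], [484.5, 211.0], [488.29998779296875, 256.6000061035156], [440.8999938964844, 260.6000061035156]] 
  W [[539.0, -210.0], [546.0, -308.0], [453.0, -313.0], [445.0, -216.0]] ctr [ 495.6 -261.7] len [98, 94]
mat 6168.5 [[418.20001220703125, 197.5], [4
[... 1409 characters left out ...]
00030517578], [317.3999938964844, 155.89999389648438], [253.3000030517578, 170.39999389648438]] 
  W [[640.0, 170.0], [670.0, 36.0], [664.0, 35.0], [635.0, 169.0]] ctr [652.2 102.7] len [137, 6]
orange 458.5 [[289.70001220703125, 221.10000610351562], [351.5, 200.5], [355.3999938964844, 212.1999969482422], [293.6000061035156, 232.8000030517578]] 
  W [[528.0, 93.0], [570.0, -35.0], [546.0, -43.0], [504.0, 85.0]] ctr [536.9  24.9] len [135, 26]
black 53.0 [[351.70001220703125, 198.5], [356.29998779296875, 197.5], [359.79998779296875, 213.60000610351562], [355.1000061035156, 214.60000610351562]] 
  W [[574.0, -35.0], [576.0, -45.0], [543.0, -52.0], [541.0, -42.0]] ctr [558.3 -43.6] len [10, 34]
```

View pics/crop1.png

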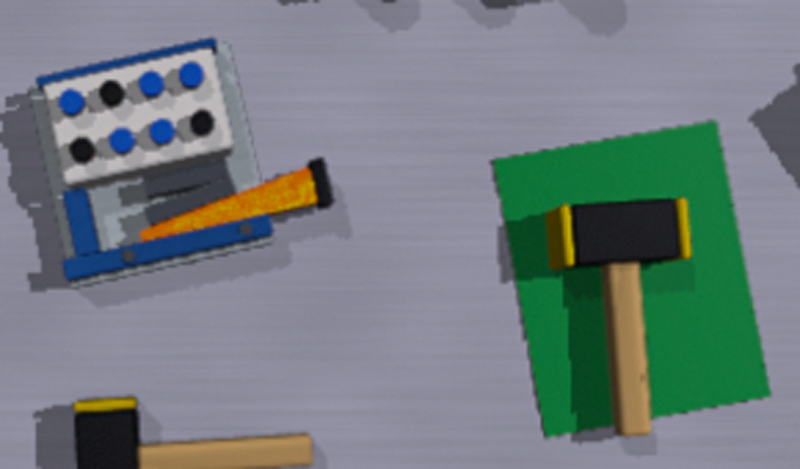

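The crop confirms the choice. The mat mallet's head is at (466,223), its handle points to -x, and its yellow faces are at ±y. The wedge's black head is at (356,206). The sizes agree: handle 128 mm, mat 181x221 mm, wedge head 34 mm wide, wedge about 33 mm short. Next I pick it up and move to the pre-strike pose.

```bash
cat >> h.py <<'E'
G=.044; YM=np.radians(2.9); YC=np.radians(12.4)
HEAD=np.array([.5207,-.2702]); STR=np.array([.5597,-.0495])
def ex(a): return np.array([np.cos(a),np.sin(a)])
def ey(a): return np.array([-np.sin(a),np.cos(a)])
def R(a): return np.c_[np.r_[ex(a),0],np.r_[-ey(a),0],[0,0,-1]]
def tcp(head,a,zc): return np.r_[np.array(head)-G*ex(a),zc-.019]   # head centre -> TCP
def strike(gap,zc=.034): return tcp(STR+(-gap-.048)*ey(YC),YC,zc)   # face 'gap' behind start of wedge face
E
python3 - <<'E'
from h import *
bot.move_pose(tcp(HEAD,YM,.13),R(YM)); print(bot.read_clock())
bot.move_linear(tcp(HEAD,YM,.028),velocity=.12)
bot.gripper_close(); print(bot.read_clock(),bot.read_width(),bot.read_eef_pos())
bot.move_linear(tcp(HEAD,YM,.10),velocity=.15)
print(bot.read_wrist_force(),bot.read_ft_torque(),bot.read_width())
bot.move_linear(strike(.03,.10),R(YC),velocity=.2)
bot.move_linear(strike(.03),velocity=.12)
print(bot.read_clock(),bot.read_eef_pos(),bot.read_wrist_force())
t=bot.get_image("top");s=bot.get_image("side")
a=cv2.resize(t[130:290,250:470],None,fx=3,fy=3);b=cv2.resize(s[150:310,200:460],None,fx=2,fy=2)
cv2.imwrite("pics/top1.png",t);cv2.imwrite("pics/side1.png",s)
cv2.imwrite("pics/pre_t.png",a);cv2.imwrite("pics/pre_s.png",b)
E
```

```text
1.7167
3.3 0.02307312364874276 [ 0.47698129 -0.27271711  0.00940216]
[-0.19102684 -0.24414119 -3.20873047] [ 0.00393017  0.1923104  -0.01199411] 0.023323399712228805
5.525 [ 0.5337045  -0.13570709  0.01545112] [ 0.15331107  0.16645324 -3.10903142]
```

View pics/pre_t.png

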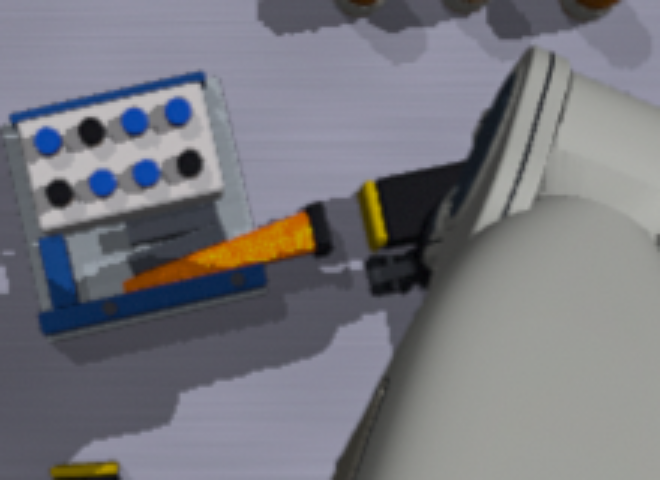

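View pics/pre_s.png

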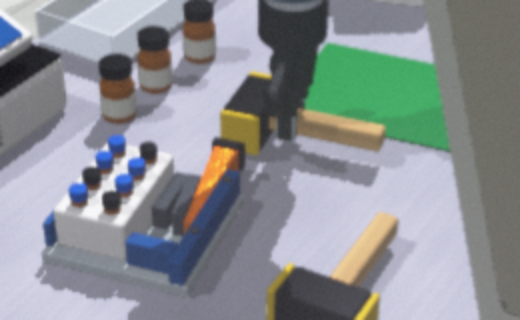

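The top crop shows the mallet square to the wedge. Its yellow face is at crop (372,215), the wedge's rear at (328,228), and the gap is about 28 mm as planned. The side view shows the handle held level. Now the first tap.

```bash
python3 - <<'E'
from h import *
hit=bot.move_linear(strike(-.014),velocity=.15,until_force=40)
print(hit,bot.read_eef_pos()-strike(-.014),bot.read_wrist_force(),bot.read_ft_torque(),bot.read_width())
bot.move_linear(strike(.03),velocity=.15)
print(bot.read_clock(),bot.read_wrist_force())
t=bot.get_image("top");s=bot.get_image("side");cv2.imwrite("pics/top2.png",t);cv2.imwrite("pics/side2.png",s)
cv2.imwrite("pics/tap1.png",cv2.resize(t[130:290,250:470],None,fx=3,fy=3))
hsv=cv2.cvtColor(t,cv2.COLOR_BGR2HSV)
def edge(lo,hi,x0,y0,x1,y1,z):
    m=cv2.inRange(hsv[y0:y1,x0:x1],lo,hi); q=max(cv2.findContours(m,0,1)[0],key=cv2.contourArea)
    w=onplane("top",cv2.boxPoints(cv2.minAreaRect(q))+[x0,y0],z)[:,:2]; l=(w-STR)@np.c_[ex(YC),ey(YC)]*1000; print(l.round(1).tolist())
edge((0,0,0),(180,255,50),325,190,370,225,.046)
edge((22,150,80),(35,255,255),345,180,420,230,.059)
E
```

```text
False [0.00020195 0.00028422 0.00047193] [-0.59842819 -0.31977193 -2.32399687] [ 0.01116908  0.14599122 -0.01229136] 0.022757835288884434
6.5083 [-1.01759043  0.23601937 -3.75993181]
[[17.4, 29.9], [16.6, 18.4], [-19.4, 21.1], [-18.7, 32.5]]
[[21.5, -28.9], [21.5, -37.8], [-20.8, -37.3], [-20.8, -28.5]]
```

View pics/tap1.png

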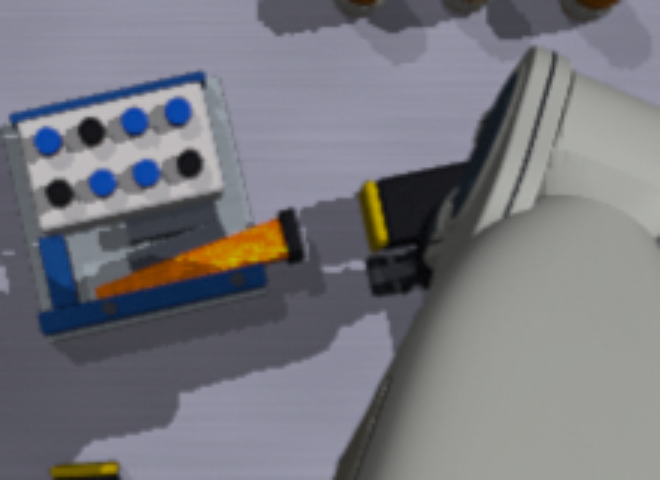

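Tap 1 moved the wedge about 20 mm: its rear is now at crop (298,235), with the nose at (98,290) still short of the stop. The mallet is clear. Now tap 2, then a final tap to the stop that is limited by force.

```bash
python3 - <<'E'
from h import *
def edge():
    t=bot.get_image("top"); hsv=cv2.cvtColor(t,cv2.COLOR_BGR2HSV)[190:230,320:370]
    q=max(cv2.findContours(cv2.inRange(hsv,(0,0,0),(180,255,50)),0,1)[0],key=cv2.contourArea)
    w=onplane("top",cv2.boxPoints(cv2.minAreaRect(q))+[320,190],.046)[:,:2]; print("edge",((w-STR)@ey(YC)*1000).round(1)); return t
def tap(to,v,f):
    hit=bot.move_linear(strike(-to),velocity=v,until_force=f); p=bot.read_eef_pos(); 
    print(hit,"reached mm",((p-strike(0))[:2]@ey(YC)*1000).round(1),bot.read_wrist_force(),bot.read_ft_torque(),bot.read_width())
    bot.move_linear(strike(.015),velocity=.15)
tap(.026,.1,40); edge()
tap(.042,.08,30); t=edge()
print(bot.read_clock())
cv2.imwrite("pics/top3.png",t); cv2.imwrite("pics/tap3.png",cv2.resize(t[130:290,250:470],None,fx=3,fy=3))
E
```

```text
False reached mm 26.4 [ 1.41648997 -1.29106947 -2.20434799] [0.00382529 0.08836135 0.01708505] 0.023513250881384565
edge [40.7 29.3 32.  43.4]
True reached mm 30.1 [ 0.87607351 -9.98008253 -3.34750063] [-1.80792101 -0.20686432 -0.25727272] 0.02286820848540241
edge [42.8 31.  33.7 45.4]
8.875
```

View pics/tap3.png

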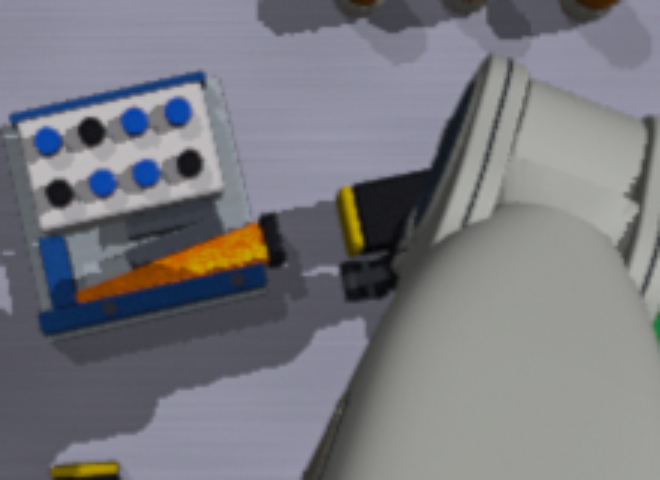

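After tap 3 the wedge's nose is at crop (76,297), at or near the stop. The force limit may have tripped on the impact, so I tap again more slowly until the position stops changing.

```bash
python3 - <<'E'
from h import *
def edge():
    t=bot.get_image("top"); hsv=cv2.cvtColor(t,cv2.COLOR_BGR2HSV)[190:230,320:370]
    q=max(cv2.findContours(cv2.inRange(hsv,(0,0,0),(180,255,50)),0,1)[0],key=cv2.contourArea)
    w=onplane("top",cv2.boxPoints(cv2.minAreaRect(q))+[320,190],.046)[:,:2]; print("edge",((w-STR)@ey(YC)*1000).round(1)); return t
def tap(to,v,f):
    hit=bot.move_linear(strike(-to),velocity=v,until_force=f); p=bot.read_eef_pos(); 
    print(hit,"reached mm",((p-strike(0))[:2]@ey(YC)*1000).round(1),bot.read_wrist_force(),bot.read_ft_torque(),bot.read_width())
    bot.move_linear(strike(-.015),velocity=.15)
tap(.045,.06,40); edge()
tap(.045,.06,40); t=edge()
print(bot.read_clock(),bot.read_ft_torque())
E
```

```text
True reached mm 29.9 [ 1.37837093 -8.55547151 -3.00868605] [-1.52255204 -0.11849856 -0.24147081] 0.023638008112494006
edge [  3.  -27.3 -15.6  14.6]
True reached mm 29.9 [  1.8941386  -10.48962696  -3.05565175] [-1.90202283 -0.31237585 -0.30681819] 0.023370771007620108
edge [  6.6 -28.2 -24.   10.6]
10.6583 [-0.00872394  0.10342592  0.00972198]
```

```bash
python3 - <<'E'
from h import *
hit=bot.move_linear(strike(-.036),velocity=.03,until_force=55); p=bot.read_eef_pos()
print(hit,((p-strike(0))[:2]@ey(YC)*1000).round(1),bot.read_wrist_force(),bot.read_width())
bot.move_linear(strike(.03),velocity=.15)
t=bot.get_image("top"); s=bot.get_image("side"); cv2.imwrite("pics/top4.png",t); cv2.imwrite("pics/side4.png",s)
hsv=cv2.cvtColor(t,cv2.COLOR_BGR2HSV)
m=cv2.inRange(hsv,(0,0,0),(180,255,50)); ys,xs=np.nonzero(m[195:225,325:352]); w=onplane("top",np.c_[xs+325,ys+195],.046)[:,:2]
l=(w-STR)@np.c_[ex(YC),ey(YC)]*1000; k=abs(l[:,0])<12; print("rear",np.sort(l[k,1])[:8].round(1))
m=cv2.inRange(hsv,(100,120,60),(125,255,255)); ys,xs=np.nonzero(m[205:245,300:345]); w=onplane("top",np.c_[xs+300,ys+205],.044)[:,:2]
l=(w-STR)@np.c_[ex(YC),ey(YC)]*1000; print("wall end",np.sort(l[:,1])[:8].round(1))
print(bot.read_clock())
a=cv2.resize(t[190:250,250:350],(800,480),interpolation=cv2.INTER_CUBIC)
b=cv2.resize(s[215:290,215:335],(800,500),interpolation=cv2.INTER_CUBIC)
cv2.imwrite("pics/home.png",cv2.resize(np.hstack([a[:480],b[:480]]),(800,240)) ); cv2.imwrite("pics/home_s.png",b)
E
```

```text
False 30.4 [  1.44017284 -28.17577392  -3.97684204] 0.023456536166080837
rear [33.3 34.1 34.4 34.6 34.8 34.9 35.  35.2]
wall end [48.9 49.1 49.4 49.6 49.9 50.  50.5 51. ]
12.2
```

View pics/home_s.png

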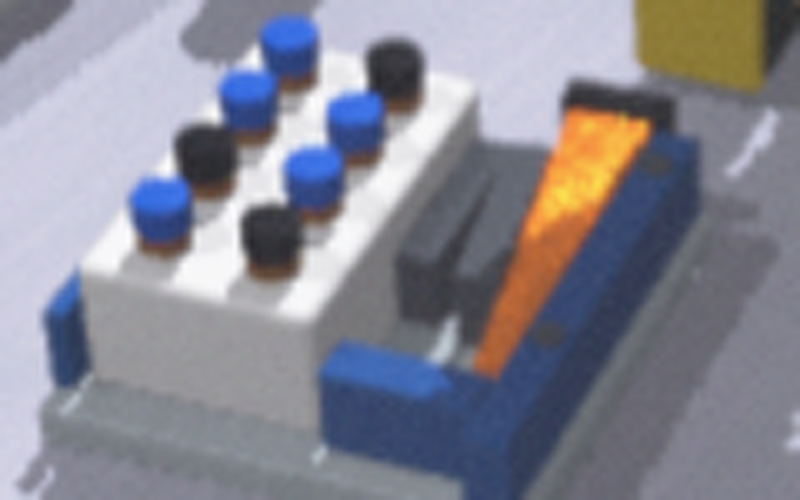

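The slow push stalled at 30.4 mm under a steady 28 N. The wedge's rear is 15.5 mm outside the wall end (expected 16), and the nose meets the stop at crop (487,375), so the wedge is home. Now I lay the mallet back on the mat.

```bash
python3 - <<'E'
from h import *
bot.move_linear(strike(.05,.10),velocity=.15)
H=HEAD+[-.005,-.012]
bot.move_linear(tcp(H,YM,.10),R(YM),velocity=.2)
bot.move_linear(tcp(H,YM,.036),velocity=.12)
print(bot.move_linear(tcp(H,YM,.026),velocity=.02,until_force=3),bot.read_eef_pos(),bot.read_wrist_force())
bot.gripper_open()
bot.move_linear(tcp(H,YM,.15),velocity=.15)
bot.goto_joints([-1.461,.259,.021,1.334,0,1.418]); 
t=bot.get_image("top"); s=bot.get_image("side"); print(bot.read_clock(),bot.read_wrist_force())
cv2.imwrite("pics/top5.png",t)
cv2.imwrite("pics/end.png",np.hstack([cv2.resize(t[90:320,130:530],(440,253)),cv2.resize(s[120:320,200:460],(329,253))]))
E
```

```text
True [ 0.47188663 -0.28461371  0.00942667] [-0.58177279  0.41721007  5.01728621]
18.05 [0.226579   0.43647032 0.70661841]
```

View pics/end.png

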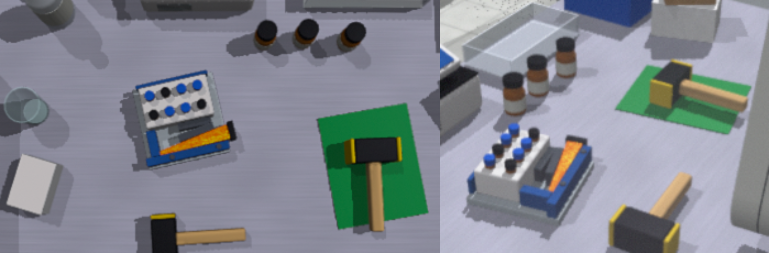

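The final picture shows the mallet flat on the mat with its head at (375,150). The wedge is home, and the jars, beaker and carton are standing where they were. I hand the job in.

```bash
python3 -c "
from station import bot
bot.close_job()"
```

```text
the job is handed in; nothing more can be done
```

The wedge is fully home against the stop, and the job is handed in at about 18 s on the robot's clock.

**What I did:** I picked up the mat mallet, the farthest of the three from the base. Tap 1 drove the wedge about 20 mm and tap 2 about 10 mm more. Three further light taps and one slow press seated it. The mallet was drawn clear of the wedge after every contact. I then laid it flat on the mat, opened the gripper and withdrew.

**Last checks:**
- **Wedge:** it did not move under a steady 28 N, and its rear face measured 15.5 mm outside the wall end (16 mm expected). The side view shows the nose at the stop.
- **Other items:** the mallet head is on the mat, and the jars, beaker and carton look undisturbed.

**Disagreements:**
- My first estimate put the wedge about 33 mm short of home, but contact ended at about 30 mm. That is within the stated 28–36 mm.
- One automatic edge reading, after the taps that followed tap 3, was useless because the mallet was in view. I measured again with the mallet clear.

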